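# Eject the label cassette and trap it with the other finger

### The job

Press the eject key of the label cassette dock down with one fingertip while the other finger of the gripper stands over the deck in front of the cassette, so that the cassette which pops out is stopped against that finger before it slides off the deck. Finish holding it like that: key still pressed fully down, cassette resting on the deck against the other finger. Do not pinch, lift or tip the cassette, and leave the things round the dock where they are.

Things in the scene. Friction and masses are not known exactly. Their poses are not given: they have to be found in the camera images.
- dock: Grey plastic dock fixed to the table. Origin: on the table, under the lane's centre line; x points to its closed rear, y to the key's side, z up. Sizes in mm: deck 70 wide, top z 12, x -60 (open front end) to 112; guide rails at y +-26 to 31, top z 17; rear bay walls x 22 to 112, outer faces y +-35, top z 46; hood over x 62 to 112, top z 52; key pod x -43 to 3, y 34 to 84, top z 20.
- cassette: Loose black label cassette, box 62 (x) x 46 (y) x 32 mm high, about 120 g, slick, two round white hubs on top. Origin: centre of its underside; axes as the dock's. Starts in the bay at dock x = 56 mm (front face x = 25, top 44 mm above the table), held by a 6 mm high steel catch before its lower edge. The catch is part of the key and sinks with it: free at 5 to 6 mm, rises under it if the key comes up.
- eject_key (a joint): Travel of the white eject key in m: 0 up, 0.009 fully down. It moves straight down against a spring: 1.4 N to start, about 4.6 N fully down (plus under 1 N of catch friction), and springs up when let go.
- pusher (a joint): Travel in m (0 to 0.060) of the steel spring pusher behind the cassette. It drives the cassette along dock -x with 3.6 N at 0, falling to 1.2 N at 0.060. Once freed, the cassette shoots out in about a quarter of a second and, unless something stands in its way, slides off the open front end.
- key_top (a point): Centre of the top face of the white square eject key (cap 30 x 30 mm, three thin grooves); it moves with the key. Key up, it is 33 mm above the table, at dock x = -20, y = 59; fully down it is 24 mm above the table.
- catch_point (a point): Point on the deck's top (12 mm above the table), on the centre line at dock x = -20, y = 0 mm: beside the key, 59 mm from its centre along dock y, and 45 mm in front of the cassette's front face. A fingertip above it at the height of the pressed key (24 mm) clears deck and rails and overlaps the cassette's upper 20 mm.
- date_stamp: Bystander: date stamp with a brown knob on a black foot, 24 x 42 x 64 mm, standing loose; origin centre of its underside.
- label_roll: Bystander: roll of round labels lying flat, 78 x 81 x 26 mm, loose; origin at its underside.
- cookie_1: Bystander: loose cookie, 83 x 86 x 20 mm, lying on the table near the dock; origin centre of its underside.

How it is judged:
By the outcome, as a careful person would: the job done as asked, in the order asked, and still so for the second after the job is handed in, while the arm keeps its last pose, push and grip.
It also fails if it takes over 32 s, if anything falls off the work surface, if the arm or the gripper's body presses on something with over 40 N, if the wrist force passes 120 N, or if a joint passes its speed limit or range.

### The arm

A 6-joint arm with a two-finger parallel gripper is mounted at the origin on the work surface; the furniture and walls round the work are solid. World frame = base frame: x ahead of the robot, y to its left, z up, the work surface at z = 0. Lengths are in m, angles in rad, forces in N, time in s.
With the tool pointing down it reaches from about 0.3 to 0.875 m from the base axis. Payload 6.4 kg.
Tool frame: the origin (TCP) lies midway between the tips of the shut fingers; the grasp point (between the pads) lies 19 mm behind it (ctrl.pinch_z is the distance from the TCP to the grasp point, in m); z points along the fingers, y is the line along which they close (so a half turn about z gives the same grasp; the last joint's range is limited). The gripper opens to 85 mm and grips with 20 to 120 N. Pads are 22 mm wide; open, the fingers measure 114 mm over their backs; the gripper's body (76 mm by 85 mm) begins 54 mm behind the grasp point. The pads swing forward as they close: fully open they stand 13 mm farther back than shut.
Start: joints at [0.952, 0.181, 1.607, -0, 1.354, -0.206], TCP at [0.231, 0.527, 0.192] pointing down, gripper open.
Joint ranges: [-2.99, 2.99], [-0.89, 2.07], [0.3, 2.58], [-1.14, 4.28], [0, 2.63], [-3.12, 3.12]. Speed limits (rad/s): [2.57, 2.57, 3.01, 3.14, 3.14, 3.14].

### API

Orientations are given as a unit quaternion [w, x, y, z].
In Python, from bench import ctrl gives the robot as it stands.
- The arm moves only by the tool apply_moves, never from a script. Its argument "moves" is a list of rows, each an object with "jaw": the opening, from 0 (shut) to 1 (fully open); "offset": the shift along the tool's x, y, z in mm, a list of three; "rot": the turn, a rotation vector about the tool's x, y, z in degrees, a list of three. In form: [{"jaw": jaw, "offset": [dx, dy, dz], "rot": [ax, ay, az]}, ...]. A call has exactly 5 rows; each row shifts and turns the commanded pose from where the row before left it, along the tool's axes as they then stand; what a row does not reach is not made up. A row lasts 1/8 s, in which the tool goes at most 62.5 mm and 10.7 degrees, less where a joint would pass 70% of its speed; a pose out of reach is approached as far as the arm can. A call is refused whole if a number of a shift passes 62.5 or a number of a turn 10.7, either way. A call with a gripper value outside its range is refused whole. The fingers move at their own pace and stop on an object; the grip force is fixed at half the most. Time passes only in rows, so rows that do not move let the fingers close, or fill a call up. It gives the time, the measured TCP pose, the force, the opening and the grip force at its end, in the units of the state.
- ctrl.get_obs(): the state, without advancing time (a new reading comes with each control period).
- ctrl.camera(name): name is "side" or "top"; returns (picture, depth): 384x512x3 uint8, red, green, blue; 384x512 float32, m along the optical axis (not along the pixel's ray), 0 where there is no reading.
- ctrl.camera_params(name): a dict with "K" (3x3 intrinsics, pixels), "cam_to_world" (4x4, takes a point from camera to world coordinates). Camera axes: x right, y down, z forward; pixel columns grow to the right and rows downward; lengths in m; the calibration is good to about 2 mm. A picture is of the moment at which its call begins. camera_params takes no time and is no camera call.
- ctrl.hand_in(): hands the job in; it is judged then, once.
Trained networks look in the newest picture that a camera, given by its name, has taken for a name from the list of things; names that differ only in an ending like _2 or _b are one class to them, and where a whole thing is asked for, a point or a joint stands for the part that bears it (a point fixed in the world has none). Each returns a list of dicts, best first, with "score" (0 to 1); they miss things now and then, are a little off and sometimes report something else, mostly with a low value. They report only what shows in the picture. A call takes as long as a camera call.
- ctrl.outline_of(camera, target): "region" (384x512 bool, what is visible of it) and "position" ([column, row] in pixels, amid what is visible of it).
The state is a dict: "time_s": time; "q": joint angles; "dq": joint speeds; "joint_efforts": joint torques, N m; "eef_pos": TCP position; "eef_rot": TCP orientation; "wrist_force": force on the tool from outside, world axes, zero at the start; "torque": the same for the moment, N m; "opening": opening from 0.0 (shut) to 1.0 (fully open); "grasp_force": force on a finger pad.
Only numpy, scipy, OpenCV 4.12 (cv2) and the standard library are available. Lean on these libraries where they do the work, as an engineer would, in place of code of your own. Each camera call takes 0.05 s, during which the arm holds its last target. There are 200 camera calls.

## Working session

There is one attempt and no reset: what is moved stays moved. The work goes in short steps, Python scripts to look and compute and a tool call to move; the robot and the scene stay as the last step left them, time stands still between calls to the robot, and variables do not carry over. Pictures are saved under pics/ and viewed, at most 10 in all, crops included, and the job is handed in when it is done.

Besides the shell and the picture viewer there is one more tool, called after "Call:" as name(argument=value, ...) on one line, values as JSON. apply_moves: Moves the arm, as the interface text tells. Its arguments: {"type":"object","properties":{"moves":{"type":"array"}},"required":["moves"]}

```bash
mkdir -p pics; ls
cat > h.py <<'E'
import numpy as np, cv2
from bench import ctrl
def world(cam,d,u,v):
    P=ctrl.camera_params(cam);K=P["K"];T=P["cam_to_world"]
    u=np.asarray(u,float);v=np.asarray(v,float)
    p=np.stack([(u-K[0][2])/K[0][0]*d,(v-K[1][2])/K[1][1]*d,d],-1)
    return p@np.array(T)[:3,:3].T+np.array(T)[:3,3]
E
python3 - <<'E'
from h import *
np.set_printoptions(precision=4,suppress=True)
s=ctrl.get_obs();print(s["eef_pos"],s["eef_rot"],s["opening"],s["wrist_force"],s["time_s"])
ims=[]
for c in("top","side"):
    im,d=ctrl.camera(c);np.savez(f"{c}.npz",im=im,d=d);cv2.imwrite(f"pics/{c}0.png",im[...,::-1])
    P=ctrl.camera_params(c);print(c,P["K"],P["cam_to_world"])
    for t in("dock","cassette","key_top","date_stamp","label_roll","cookie_1"):
        for o in ctrl.outline_of(c,t)[:2]:
            r=o["region"]&(d>0);v,u=np.nonzero(r)
            if len(v)<5: continue
            w=world(c,d[v,u],u,v)
            print(t,round(o["score"],2),o["position"],r.sum(),np.median(w,0),np.percentile(w,3,0),np.percentile(w,97,0))
            if t in("cassette","key_top"): np.save(f"{c}_{t}_{o['score']:.2f}.npy",r)
E
```

```text
pics
[0.2303 0.5262 0.1914] [-0.0004  0.2049  0.9788 -0.0008] 1.00046236988105 [-0.6152  0.2202 -0.6533] 0.0
top [[355.6042   0.     263.9556]
 [  0.     355.6042 197.3191]
 [  0.       0.       1.    ]] [[-0.0262 -0.9893  0.1435  0.3865]
 [-0.9996  0.0252 -0.0084  0.1291]
 [ 0.0047 -0.1436 -0.9896  0.9185]
 [ 0.      0.      0.      1.    ]]
dock 0.83 [295.3, 187.4] 2119 [0.5451 0.0355 0.0189] [ 0.4829 -0.0175  0.0008] [0.6439 0.0858 0.0541]
cassette 0.54 [300.5, 172.0] 284 [0.5803 0.0344 0.0448] [0.5601 0.0144 0.0285] [0.6008 0.0552 0.0476]
cassette 0.37 [285.9, 199.9] 117 [0.5037 0.0687 0.0333] [0.4902 0.0551 0.0297] [0.5166 0.0815 0.0353]
key_top 0.67 [285.8, 203.0] 148 [0.5043 0.0678 0.0328] [0.4891 0.031  0.0175] [0.5602 0.0816 0.0352]
key_top 0.32 [299.6, 169.2] 330 [0.5795 0.0325 0.0447] [0.5602 0.0079 0.0186] [0.6007 0.0566 0.0477]
date_stamp 0.58 [248.2, 192.9] 148 [0.5303 0.1602 0.0255] [0.5184 0.1441 0.0188] [0.5472 0.1795 0.0634]
label_roll 0.65 [259.3, 245.0] 407 [0.3845 0.1207 0.0263] [0.3568 0.0909 0.0227] [0.4155 0.1496 0.0294]
cookie_1 0.92 [331.6, 164.4] 759 [ 0.60
[... 234 characters left out ...]
12]
 [-0.0178 -0.791  -0.6116  0.6235]
 [ 0.      0.      0.      1.    ]]
dock 0.85 [295.1, 232.2] 3962 [0.5571 0.0174 0.0187] [ 0.4838 -0.0252  0.0045] [0.6487 0.0736 0.0533]
cassette 0.62 [304.6, 216.9] 516 [0.5776 0.0269 0.0446] [0.56   0.007  0.0199] [0.6039 0.0494 0.0471]
key_top 0.75 [263.4, 213.4] 285 [0.5068 0.0593 0.0322] [0.4892 0.0156 0.015 ] [0.5645 0.0829 0.0348]
date_stamp 0.56 [272.6, 186.2] 370 [0.5337 0.1531 0.0229] [0.5189 0.1395 0.0062] [0.5511 0.1706 0.063 ]
label_roll 0.79 [199.3, 202.8] 1186 [0.3929 0.1126 0.0212] [0.3579 0.0844 0.0001] [0.4433 0.1514 0.0279]
cookie_1 0.94 [328.2, 271.3] 1493 [ 0.6043 -0.0747  0.013 ] [ 0.5693 -0.1047  0.0054] [ 0.6405 -0.0375  0.0183]
```

```bash
cat > fit.py <<'E'
from h import *
from scipy.optimize import minimize
np.set_printoptions(precision=4,suppress=True)
def H(x,y):
    h=np.zeros_like(x)
    def b(x0,x1,y0,y1,z): h[(x>x0)&(x<x1)&(y>y0)&(y<y1)]=z
    b(-60,112,-35,35,12)
    for s in(1,-1): b(-60,112,*sorted((s*26,s*31)),17); b(22,112,*sorted((s*26,s*35)),46)
    b(25,62,-23,23,44); b(62,112,-35,35,52); b(-43,3,34,84,20); b(-35,-5,44,74,33)
    return h
allw=[]
for c in("top","side"):
    z=np.load(f"{c}.npz");d=z["d"];v,u=np.nonzero(d>0);w=world(c,d[v,u],u,v)
    m=(abs(w[:,0]-.55)<.13)&(abs(w[:,1]-.035)<.09)&(w[:,2]<.07)&~(np.hypot(w[:,0]-.605,w[:,1]+.068)<.05)&~(np.hypot(w[:,0]-.532,w[:,1]-.158)<.035)
    allw.append(w[m]*1000)
def cost(p,W):
    a=np.radians(p[2]);dx=W[:,0]-p[0];dy=W[:,1]-p[1]
    x=np.cos(a)*dx+np.sin(a)*dy;y=-np.sin(a)*dx+np.cos(a)*dy
    return np.minimum(abs(W[:,2]-p[3]-H(x,y)),10).mean()
for n,W in(("top",allw[0]),("side",allw[1]),("both",np.vstack(allw))):
    best=min((minimize(cost,[540+i,22+j,a,0],(W,),method="Nelder-Mead",options=dict(initial_simplex=np.array([540+i,22+j,a,0])+np.vstack([np.zeros(4),np.diag([6,6,5,2])]))) for i in(-8,0,8) for j in(-8,0,8) for a in(12,20)),key=lambda r:r.fun)
    p=best.x;a=np.radians(p[2]);R=np.array([[np.cos(a),-np.sin(a)],[np.sin(a),np.cos(a)]])
    print(n,len(W),p,best.fun,"key",R@[-20,59]+p[:2],"catch",R@[-20,0]+p[:2])
E
python3 fit.py
python3 - <<'E'
import cv2
a=cv2.imread("pics/top0.png")[110:290,190:390];b=cv2.imread("pics/side0.png")[110:310,150:390]
cv2.imwrite("pics/c0.png",cv2.vconcat([cv2.resize(a,(400,360))[:300],cv2.resize(b,(400,300))]) if 0 else cv2.hconcat([cv2.resize(a,(400,360)),cv2.resize(b,(400,360))]))
E
```

```text
top 6296 [541.4373  18.3358  18.3533   0.0787] 1.6069966434970984 key [503.8771  68.0372] catch [522.4547  12.0383]
side 9195 [542.22    16.9988  18.5843   0.303 ] 2.4126370842447415 key [504.4596  66.5483] catch [523.2629  10.6248]
both 15491 [541.6262  18.1472  18.4908   0.2833] 2.113457081645936 key [503.9467  67.7583] catch [522.6587  11.8042]
```

View pics/c0.png

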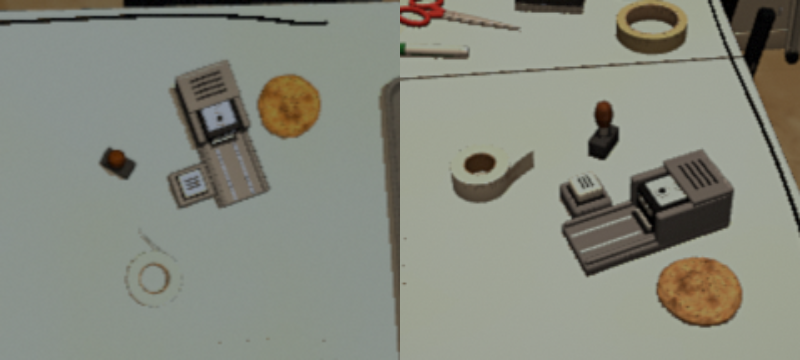

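Call:
apply_moves(moves=[{"jaw": 0.55,"offset": [-45,-33,0],"rot": [0,0,0]},{"jaw": 0.55,"offset": [-45,-33,0],"rot": [0,0,0]},{"jaw": 0.55,"offset": [-45,-33,0],"rot": [0,0,0]},{"jaw": 0.55,"offset": [-45,-33,0],"rot": [0,0,0]},{"jaw": 0.55,"offset": [-45,-33,0],"rot": [0,0,0]}])

```text
time_s: 1.32
eef_pos: [0.3713, 0.2838, 0.1926]
eef_rot: [0.0, 0.205, 0.979, 0.0]
wrist_force: [0.2, 0.9, -0.1]
opening: 0.55
grasp_force: 0.0
```

Call:
apply_moves(moves=[{"jaw": 0.55,"offset": [-45,-33,0],"rot": [0,0,0]},{"jaw": 0.55,"offset": [-45,-33,0],"rot": [0,0,0]},{"jaw": 0.55,"offset": [-45,-33,0],"rot": [0,0,0]},{"jaw": 0.55,"offset": [-45,-33,0],"rot": [0,0,0]},{"jaw": 0.55,"offset": [0,0,0],"rot": [0,0,-10]}])

```text
time_s: 1.95
eef_pos: [0.4843, 0.0886, 0.1925]
eef_rot: [0.0, 0.12, 0.993, -0.0]
wrist_force: [0.3, 1.0, 0.2]
opening: 0.549
grasp_force: 0.0
```

Call:
apply_moves(moves=[{"jaw": 0.55,"offset": [0,0,0],"rot": [0,0,-10]},{"jaw": 0.55,"offset": [0,0,0],"rot": [0,0,-10]},{"jaw": 0.55,"offset": [0,0,0],"rot": [0,0,-10]},{"jaw": 0.55,"offset": [0,0,0],"rot": [0,0,0]},{"jaw": 0.55,"offset": [0,0,0],"rot": [0,0,0]}])

```text
time_s: 2.58
eef_pos: [0.4825, 0.0922, 0.1923]
eef_rot: [0.0, -0.141, 0.99, -0.0]
wrist_force: [-1.0, -0.4, -0.7]
opening: 0.549
grasp_force: 0.0
```

Call:
apply_moves(moves=[{"jaw": 0.55,"offset": [0,0,0],"rot": [0,0,-2.3]},{"jaw": 0.55,"offset": [-6,-30,0],"rot": [0,0,0]},{"jaw": 0.55,"offset": [-6.6,-29.5,0],"rot": [0,0,0]},{"jaw": 0.55,"offset": [0,0,50],"rot": [0,0,0]},{"jaw": 0.55,"offset": [0,0,42],"rot": [0,0,0]}])

```text
time_s: 3.2
eef_pos: [0.5137, 0.0394, 0.0992]
eef_rot: [0.0, -0.16, 0.987, -0.0]
wrist_force: [-0.1, -0.8, -0.5]
opening: 0.546
grasp_force: 0.0
```

Run:
```python
from h import *
np.set_printoptions(precision=4,suppress=True)
s=ctrl.get_obs();print(s["eef_pos"],s["eef_rot"],s["opening"],s["wrist_force"],s["time_s"])
out=[]
a=np.radians(18.5)
for c in("top","side"):
    im,d=ctrl.camera(c)
    v,u=np.nonzero(d>0);w=world(c,d[v,u],u,v)*1000
    dx=w[:,0]-541.6;dy=w[:,1]-18.1
    x=np.cos(a)*dx+np.sin(a)*dy;y=-np.sin(a)*dx+np.cos(a)*dy
    m=(abs(x+20)<25)&(y>-40)&(y<100)&(w[:,2]>70)
    print(c,m.sum())
    for z0 in range(70,140,8):
        k=m&(w[:,2]>=z0)&(w[:,2]<z0+8)
        if k.sum(): 
            for lo,hi in((-40,29.5),(29.5,100)):
                q=k&(y>lo)&(y<hi)
                if q.sum()>2: print(z0,lo,q.sum(),"x",x[q].min(),x[q].max(),"y",y[q].min(),y[q].max(),"z",w[q,2].min())
    r=im[100:280,190:390] if c=="top" else im[90:290,150:390]
    out.append(cv2.resize(r,(400,360)))
cv2.imwrite("pics/c1.png",cv2.hconcat(out)[...,::-1])
```

```text
[0.5137 0.0394 0.0992] [ 0.0003 -0.1603  0.9871 -0.0001] 0.5460265646383111 [-0.1108 -0.8114 -0.5075] 3.2
top 4074
side 5617
134 -40 20 x -35.10891138299706 -12.670970330468439 y -2.3034594994990263 5.393448578773131 z 135.47817362053948
134 29.5 33 x -34.946854190791655 -13.81644237724582 y 53.768421068121825 61.35795915871293 z 134.96344829081713
```

View pics/c1.png

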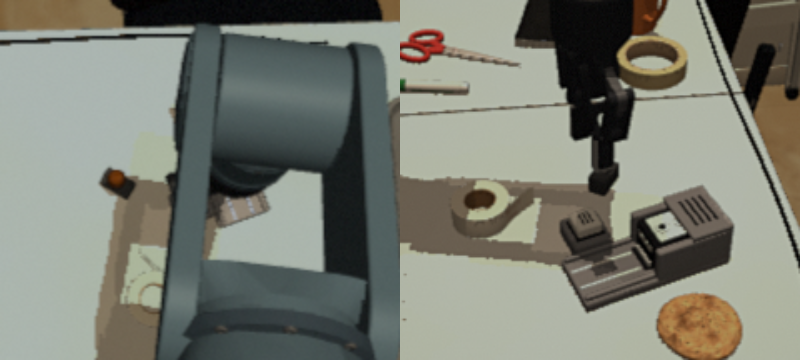

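Run:
```python
from h import *
np.set_printoptions(precision=1,suppress=True,linewidth=200)
im,d=ctrl.camera("side")
print((d[150:205:3,255:290:3]*1000).astype(int))
cv2.imwrite("pics/c2.png",cv2.resize(im[120:220,220:320],(600,600),interpolation=cv2.INTER_NEAREST)[...,::-1])
P=ctrl.camera_params("side");a=np.radians(18.5);n=np.array([-np.sin(a),np.cos(a),0])
o=np.array(P["cam_to_world"])[:3,3]*1000
O=np.array([541.6,18.1,0])
for u,v in((265,196),(272,196),(279,190)):
    r=world("side",1.0,u,v)*1000-o
    for y in(-7,0):
        t=(y-n@(o-O))/(n@r);p=o+t*r;print(u,v,y,"dock x",(p-O)@[np.cos(a),np.sin(a),0],"z",p[2])
```

```text
[[ 818  821  761  755  757  758  726  716  720  721  725  729]
 [ 818  824  827  768  759 1114  729  721  727  731  731  736]
 [ 824  827  828  772  761 1105  735  728  729  735  738  738]
 [ 828  829  834  837  764  763  737  734  759  756  743 1094]
 [ 831  835  837  838  764  752  740  741  753  752  748 1089]
 [ 834  835  842 1079  768  753  743  749  751  755  756 1078]
 [1070 1070 1069 1071  778  773  749  752 1070 1069 1068 1071]
 [1068 1064 1062 1062  782  777  782  780 1061 1059 1064 1063]
 [1054 1055 1054 1051  788  783  779  784    0 1050 1053 1053]
 [1046 1043 1043 1042  788  783  785  790 1040 1043 1042 1041]
 [1038 1038 1034 1035  793  789  788  789  996 1037 1033 1034]
 [1027 1027 1029 1025  794  796  801  991  992 1026 1027 1030]
 [1022 1021 1020 1022  983  983  982  982  998 1018 1020 1020]
 [1010 1012 1013  980  977  975  976  982  999 1011 1014 1012]
 [1004 1005 1004  981  981  975  976  990 1003 1000 1004 1002]
 [ 996  999  996  987  984  982  977  997  995  995  995  993]
 [ 990  989  987  988  993  987  984  985  989  986  987  985]
 [ 982  980  979  982  979  979  982  979  979  982  979  978]
 [ 973  973  974  971  976  977  972  974  974  972  972  971]]
265 196 -7 dock x -40.80722440164058 z 123.13298032761475
265 196 0 dock x -37.731926876197974 z 116.98444572061783
272 196 -7 dock x -28.329909412083282 z 118.95137637525119
272 196 0 dock x -25.101303506627975 z 112.75146253094817
279 190 -7 dock x -15.783245442197906 z 127.29188667386046
279 190 0 dock x -12.400479067972062 z 121.19445241939138
```

View pics/c2.png

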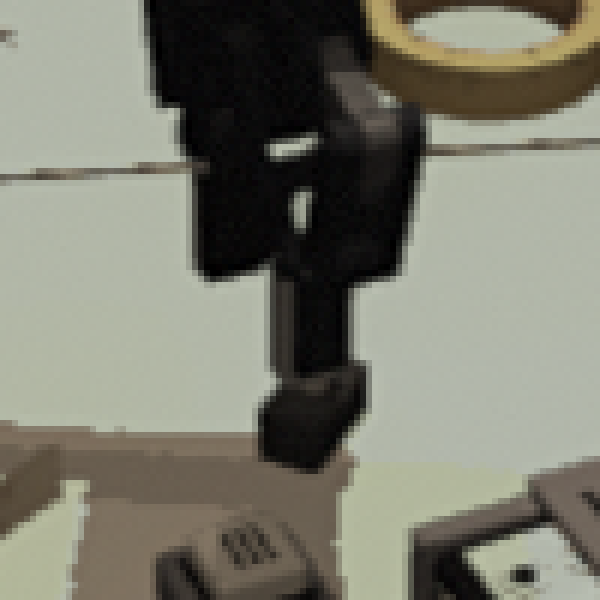

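Run:
```python
from h import *
im,d=ctrl.camera("side");print(ctrl.get_obs()["eef_pos"],ctrl.get_obs()["time_s"])
a=np.radians(18.5)
for v in range(150,202,3):
    row=[]
    for u in range(255,288,4):
        if 0<d[v,u]<.86:
            w=world("side",d[v,u],u,v)*1000;dx,dy=w[0]-541.6,w[1]-18.1
            row.append("%d,%d,%d"%(np.cos(a)*dx+np.sin(a)*dy,-np.sin(a)*dx+np.cos(a)*dy,w[2]))
        else: row.append("-")
    print(v,*row,sep="\t")
```

```text
[0.51335546 0.0399081  0.10056576] 3.4
150	-30,54,172	-23,54,170	-16,53,169	-33,0,205	-27,-1,205	-33,-27,222	-28,-31,223	-20,-28,219	-14,-30,219
153	-30,55,165	-24,52,166	-16,55,161	-33,0,199	-	-33,-27,217	-28,-31,217	-21,-31,215	-14,-31,214
156	-31,54,160	-24,53,159	-16,55,155	-33,0,194	-	-33,-28,212	-27,-30,212	-20,-28,208	-13,-28,206
159	-31,54,154	-24,54,152	-16,55,149	-33,0,188	-34,-15,199	-33,-29,207	-21,-18,197	-15,-19,196	-12,-26,199
162	-31,55,147	-24,52,147	-16,54,144	-34,-2,185	-33,-14,193	-32,-26,199	-23,-22,195	-17,-23,193	-11,-25,193
165	-	-	-	-31,4,174	-35,-17,189	-31,-23,192	-24,-24,191	-16,-21,186	-
168	-	-	-	-32,2,170	-28,-3,172	-21,-3,170	-15,-5,170	-	-
171	-	-	-	-32,2,164	-28,-3,166	-23,-6,167	-15,-6,165	-	-
174	-	-	-	-32,3,157	-28,-3,161	-22,-6,161	-15,-6,159	-	-
177	-	-	-	-32,4,151	-29,-4,156	-22,-5,154	-15,-5,152	-	-
180	-	-	-	-32,4,145	-28,-4,149	-22,-5,148	-	-	-
183	-	-	-	-	-	-	-	-	-
186	-	-	-	-	-	-	-	-	-
189	-	-	-	-	-	-	-	-	-
192	-	-	-	-	-	-	-	-	-
195	-	-	-	-	-	-	-	-	-
198	-	-	-	-	-	-	-	-	-
201	-	-	-	-	-	-	-	-	-
```

Call:
apply_moves(moves=[{"jaw": 0.55,"offset": [-3,0,15],"rot": [0,0,0]},{"jaw": 0.55,"offset": [0,0,15],"rot": [0,0,0]},{"jaw": 0.55,"offset": [0,0,15],"rot": [0,0,0]},{"jaw": 0.55,"offset": [0,0,0],"rot": [0,0,0]},{"jaw": 0.55,"offset": [0,0,0],"rot": [0,0,0]}])

```text
time_s: 4.03
eef_pos: [0.5164, 0.0408, 0.0554]
eef_rot: [0.0, -0.162, 0.987, -0.0]
wrist_force: [-0.3, -0.1, 0.1]
opening: 0.548
grasp_force: 0.0
```

```bash
cat > look.py <<'E'
from h import *
import sys
im,d=ctrl.camera("side");s=ctrl.get_obs();print(s["eef_pos"],s["wrist_force"],s["time_s"])
a=np.radians(18.5)
for v in range(int(sys.argv[2]),int(sys.argv[3]),3):
    row=[]
    for u in range(251,288,4):
        if 0<d[v,u]<.98:
            w=world("side",d[v,u],u,v)*1000;dx,dy=w[0]-541.6,w[1]-18.1
            row.append("%d,%d,%d"%(np.cos(a)*dx+np.sin(a)*dy,-np.sin(a)*dx+np.cos(a)*dy,w[2]))
        else: row.append("-")
    print(v,*row,sep="\t")
cv2.imwrite(f"pics/{sys.argv[1]}.png",cv2.resize(im[140:260,210:360],(750,600),interpolation=cv2.INTER_CUBIC)[...,::-1])
E
python3 look.py c3 174 240
```

```text
[0.516706   0.04075477 0.05566086] [ 0.13359899 -0.1317607  -0.09056867] 4.075
174	-	-	-25,51,123	-17,54,119	-8,55,115	-27,-2,160	-28,-18,170	-29,-34,182	-21,-31,177	-14,-31,175
177	-	-	-26,50,118	-17,52,114	-9,55,109	-28,-3,155	-28,-18,165	-28,-32,174	-20,-30,170	-12,-28,167
180	-	-	-25,53,109	-17,54,105	-10,52,105	-28,-3,149	-29,-19,160	-27,-31,168	-14,-18,155	-9,-22,156
183	-	-	-25,54,102	-17,53,100	-9,54,97	-28,-3,142	-28,-18,153	-25,-27,158	-16,-22,152	-10,-24,151
186	-	-	-	-	-	-29,-5,138	-29,-21,150	-25,-27,152	-17,-24,147	-9,-23,145
189	-	-	-	-	20,123,24	-26,0,127	-22,-6,131	-15,-5,128	-	-
192	-	-	-	-	-	-25,2,119	-22,-5,124	-15,-7,123	-	-
195	-	-	-	-	-	-26,1,114	-23,-7,119	-16,-7,117	-	-
198	-	-	-	-	-	-26,0,109	-23,-8,114	-15,-6,110	-	-
201	-	-	-	-	-	-26,1,101	-21,-4,104	-12,0,97	46,102,0	-
204	-14,122,0	-6,119,-1	0,113,1	6,111,0	13,108,0	21,105,0	28,102,0	35,97,1	43,95,0	50,92,0
207	-18,112,0	-11,109,0	-18,71,32	-12,67,32	1,79,18	16,95,1	25,94,-1	30,88,1	38,86,0	46,84,0
210	-22,103,0	-29,64,33	-22,61,33	-16,59,33	-10,54,34	12,85,3	19,83,1	27,81,0	34,78,0	41,75,0
213	-34,73,21
[... 155 characters left out ...]
67,0	26,62,0	33,57,1
219	-40,59,20	-34,54,21	-31,43,29	-23,42,26	-14,43,23	-7,42,21	0,41,19	17,59,-1	23,55,0	31,53,-1
222	-42,54,17	-38,44,23	-31,43,22	-23,41,20	-17,37,21	-11,34,22	-2,35,18	12,50,0	20,49,-1	18,27,16
225	-43,53,10	-39,42,18	-34,35,22	-26,34,20	-19,34,18	-12,32,17	-6,27,18	1,26,16	8,25,14	15,23,13
228	-41,56,0	-41,36,16	-34,34,15	-28,32,15	-22,27,17	-14,26,15	-7,25,12	0,23,11	6,20,11	12,15,13
231	-45,48,1	-45,29,17	-39,25,17	-31,24,16	-23,25,12	-16,22,12	-9,19,11	-3,15,12	2,11,13	8,8,13
234	-54,24,17	-46,27,12	-39,24,11	-32,21,11	-27,16,13	-20,14,12	-14,9,15	-7,8,12	0,7,10	5,2,12
237	-55,24,10	-49,19,12	-42,16,12	-36,13,12	-29,10,12	-23,7,12	-17,4,12	-11,0,13	-4,-2,13	2,-4,13
```

View pics/c3.png

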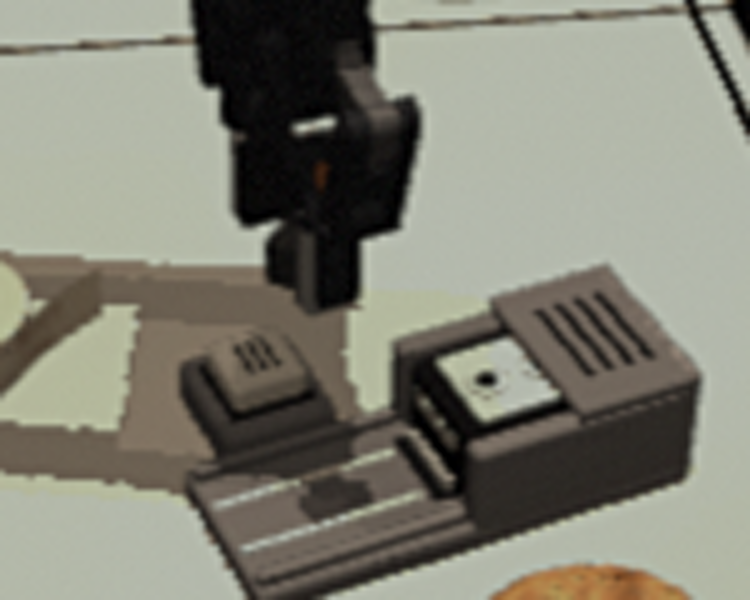

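Call:
apply_moves(moves=[{"jaw": 0.55,"offset": [0,0,15],"rot": [0,0,0]},{"jaw": 0.55,"offset": [0,0,15],"rot": [0,0,0]},{"jaw": 0.55,"offset": [0,0,15],"rot": [0,0,0]},{"jaw": 0.55,"offset": [0,0,0],"rot": [0,0,0]},{"jaw": 0.55,"offset": [0,0,0],"rot": [0,0,0]}])

```text
time_s: 4.7
eef_pos: [0.5164, 0.0408, 0.0102]
eef_rot: [-0.0, -0.162, 0.987, 0.0]
wrist_force: [-0.2, -0.8, 0.1]
opening: 0.55
grasp_force: 0.0
```

```bash
python3 look.py c4 192 232
```

```text
[0.51670311 0.04073326 0.01056765] [0.89887355 0.51359417 0.17139398] 4.75
192	-	-	-25,53,82	-17,55,79	-33,0,123	-27,-1,123	-19,0,119	-28,-33,145	-23,-36,146	-15,-34,142
195	-	-	-25,55,74	-17,54,72	-10,52,71	-26,0,115	-	-29,-34,141	-22,-34,138	-12,-30,132
198	-	-	-25,55,67	-17,55,65	-9,54,63	-27,-2,110	-28,-18,122	-27,-32,133	-21,-34,132	-13,-32,128
201	-	-	-25,54,61	-17,54,58	-10,52,57	-29,-4,107	-28,-18,117	-26,-29,124	-18,-28,121	-9,-23,113
204	-14,121,0	-8,117,1	-25,55,53	-18,52,53	14,109,0	-29,-4,100	-28,-20,112	-25,-27,116	-15,-21,108	-9,-23,108
207	-18,112,0	-12,107,2	-19,69,34	-13,65,34	0,79,19	-29,-5,94	-28,-19,105	-24,-25,108	-16,-24,105	-9,-25,103
210	-22,103,1	-30,63,34	-23,60,34	-16,58,33	-8,56,32	-26,0,82	-28,-19,98	-22,-22,99	34,78,0	41,73,1
213	-34,72,22	-32,59,31	-25,56,31	-20,50,34	-11,50,31	-26,1,75	-22,-7,80	-14,-6,76	30,69,1	37,67,0
216	-37,65,21	-35,50,32	-29,47,32	-22,45,31	-14,45,28	-26,1,68	-21,-3,70	-14,-6,70	27,63,0	34,59,0
219	-40,57,21	-33,55,20	-31,42,30	-22,43,26	-14,43,23	-27,0,63	-23,-8,67	-15,-7,64	22,53,1	30,52,0
222	-42,55,16	-37,47,21	-30,43,21	-24,41,21	-17,38,21	-26,1,54	-19,0,53	12,49,0	19,47,0	17,26,18
225	-42,53,10	-39,41,19	-33,38,19	-26,36,18	-19,34,18	-11,34,14	-6,27,18	0,23,19	9,26,13	16,25,11
228	-41,57,0	-41,37,16	-36,31,19	-27,33,14	-21,28,16	-15,25,16	-7,24,14	0,21,13	6,19,12	13,18,11
231	-45,48,0	-46,27,19	-39,23,19	-32,23,16	-22,26,10	-16,22,12	-10,18,13	-3,15,12	3,13,12	10,11,11
```

View pics/c4.png

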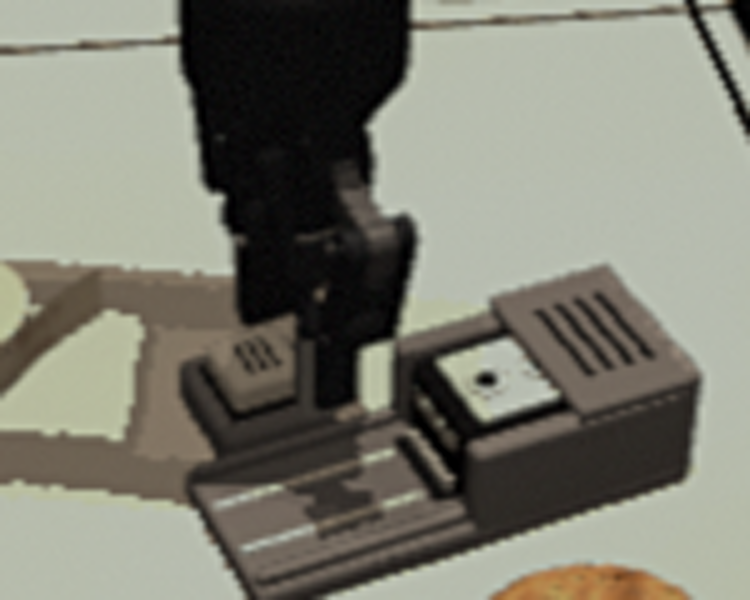

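Call:
apply_moves(moves=[{"jaw": 0.55,"offset": [0,0,8],"rot": [0,0,0]},{"jaw": 0.55,"offset": [0,0,5],"rot": [0,0,0]},{"jaw": 0.55,"offset": [0,0,3],"rot": [0,0,0]},{"jaw": 0.55,"offset": [0,0,0],"rot": [0,0,0]},{"jaw": 0.55,"offset": [0,0,0],"rot": [0,0,0]}])

```text
time_s: 5.38
eef_pos: [0.5164, 0.0408, -0.0056]
eef_rot: [0.0, -0.162, 0.987, -0.0]
wrist_force: [0.6, 0.1, 0.6]
opening: 0.549
grasp_force: 0.0
```

```bash
python3 look.py c5 201 240
```

```text
[ 0.51645788  0.04079597 -0.00556901] [-0.1169076   0.13931565  0.39586398] 5.425
201	-11,128,2	-	-24,56,60	-17,55,57	-33,2,103	-26,0,102	-20,-1,101	-28,-33,128	-22,-36,128	-14,-34,123
204	-15,119,1	-7,117,1	-25,55,53	-18,52,53	-9,55,48	-28,-3,99	-28,-19,111	-28,-34,123	-19,-29,116	-12,-30,114
207	-18,113,0	-10,111,-1	-26,53,48	-17,54,44	-9,54,41	-28,-3,92	-29,-20,105	-28,-33,115	-19,-30,110	-12,-29,107
210	-21,105,0	-29,65,32	-25,54,40	-18,53,38	-8,56,32	-28,-3,86	-29,-21,100	-26,-30,106	-13,-18,92	-8,-23,95
213	-34,72,22	-33,56,34	-26,54,33	-19,50,34	-13,46,35	-28,-2,79	-28,-20,92	-25,-27,97	-15,-22,89	-8,-23,88
216	-37,66,20	-34,54,28	-29,46,33	-22,45,32	-14,43,30	-26,0,69	-29,-22,88	-23,-24,87	-14,-21,81	33,59,0
219	-40,59,19	-34,54,21	-31,43,29	-23,43,26	-14,44,22	-26,1,61	-22,-5,65	-15,-8,65	22,52,2	30,53,-1
222	-43,52,18	-37,48,20	-30,45,19	-24,41,21	-16,40,18	-26,0,55	-22,-7,60	-14,-6,57	20,48,-1	18,27,16
225	-42,54,9	-39,42,18	-34,36,21	-27,34,20	-18,35,16	-27,0,49	-21,-5,51	-14,-4,48	8,25,14	16,23,13
228	-41,56,0	-42,35,18	-35,34,16	-28,32,15	-22,26,18	-26,0,41	-21,-5,44	0,25,10	6,19,12	-
231	-45,49,0	-45,29,17	-39,24,19	-31,25,14	-24,23,14	-17,21,12	-10,18,13	-3,16,11	3,13,12	9,10,12
234	-54,26,15	-47,24,14	-40,22,13	-33,20,12	-27,16,13	-20,14,13	-14,10,13	-6,10,10	0,8,9	6,3,12
237	-55,23,11	-49,19,12	-43,14,14	-37,12,14	-30,8,14	-22,8,11	-16,5,11	-10,1,12	-4,-1,12	2,-3,11
```

View pics/c5.png

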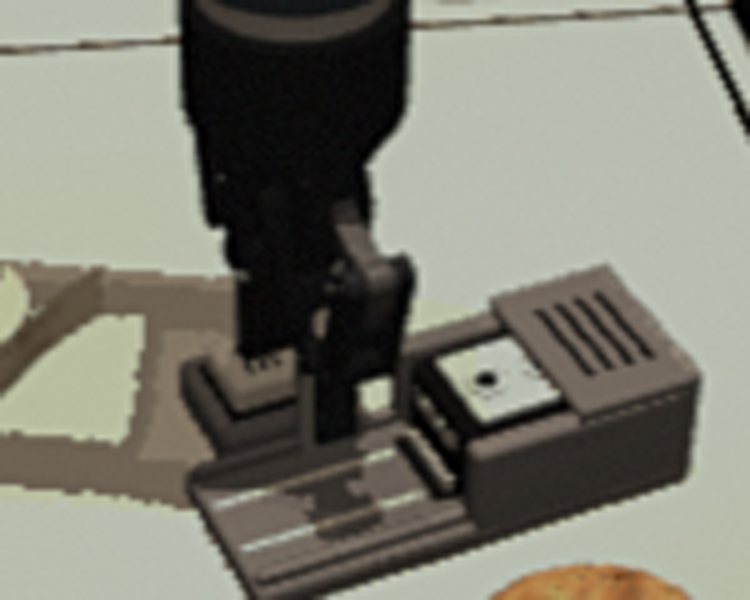

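Call:
apply_moves(moves=[{"jaw": 0.55,"offset": [0,0,3],"rot": [0,0,0]},{"jaw": 0.55,"offset": [0,0,3],"rot": [0,0,0]},{"jaw": 0.55,"offset": [0,0,3],"rot": [0,0,0]},{"jaw": 0.55,"offset": [0,0,3],"rot": [0,0,0]},{"jaw": 0.55,"offset": [0,0,0],"rot": [0,0,0]}])

```text
time_s: 6.05
eef_pos: [0.5163, 0.0407, -0.0176]
eef_rot: [-0.0, -0.162, 0.987, 0.0]
wrist_force: [-1.5, 0.0, 5.3]
opening: 0.556
grasp_force: 4.2
```

Call:
apply_moves(moves=[{"jaw": 0.55,"offset": [0,0,0.7],"rot": [0,0,0]},{"jaw": 0.55,"offset": [0,0,0.5],"rot": [0,0,0]},{"jaw": 0.55,"offset": [0,0,0.3],"rot": [0,0,0]},{"jaw": 0.55,"offset": [0,0,0],"rot": [0,0,0]},{"jaw": 0.55,"offset": [0,0,0],"rot": [0,0,0]}])

```text
time_s: 6.68
eef_pos: [0.5164, 0.0408, -0.018]
eef_rot: [-0.0, -0.162, 0.987, 0.0]
wrist_force: [-6.3, 0.2, 17.1]
opening: 0.548
grasp_force: 9.9
```

```bash
python3 look.py c6 207 240
```

```text
[ 0.51638292  0.04080227 -0.01798832] [-6.15009254  0.03892674 17.58641127] 6.725
207	-18,112,0	-11,108,1	-25,54,47	-18,53,45	-33,0,91	-26,0,89	24,93,0	-28,-34,116	-22,-36,116	-13,-33,110
210	-21,105,0	-23,79,20	-26,53,41	-18,54,37	-10,54,34	-27,-1,84	-28,-19,98	-28,-35,110	-19,-30,103	-12,-31,102
213	-33,74,20	-28,67,23	-25,55,32	-17,54,30	-11,52,29	-28,-3,79	-28,-20,92	-26,-31,100	-19,-31,98	-11,-30,94
216	-37,64,21	-31,60,23	-25,55,25	-17,56,21	-12,49,24	-28,-3,72	-29,-20,86	-25,-28,92	-13,-18,79	-9,-26,84
219	-40,58,20	-33,56,20	-29,47,25	-22,45,24	-14,43,23	-28,-4,66	-28,-19,78	-24,-26,82	-16,-24,78	-9,-25,76
222	-42,53,18	-37,48,20	-31,43,22	-24,40,21	-16,40,19	-26,0,55	-28,-19,72	-23,-24,74	-2,2,44	3,0,45
225	-42,54,9	-39,42,18	-33,37,20	-25,37,17	-19,32,19	-26,0,48	-22,-6,52	-14,-6,49	-5,-2,43	0,-6,43
228	-42,56,0	-42,36,17	-34,35,15	-27,32,14	-22,27,17	-26,1,40	-22,-6,45	-14,-7,43	-4,-2,35	-3,-15,45
231	-45,48,0	-45,29,17	-38,26,16	-31,25,15	-23,25,11	-26,0,34	-22,-6,38	-14,-5,34	-6,-5,31	-5,-18,42
234	-53,27,14	-46,26,12	-39,24,11	-33,19,13	-26,17,12	-26,0,27	-18,0,24	-7,7,13	-6,-6,25	-5,-19,35
237	-55,23,11	-49,18,13	-43,15,13	-37,11,14	-30,9,13	-23,8,11	-16,5,11	-10,0,13	-5,-5,16	-5,-20,30
```

View pics/c6.png

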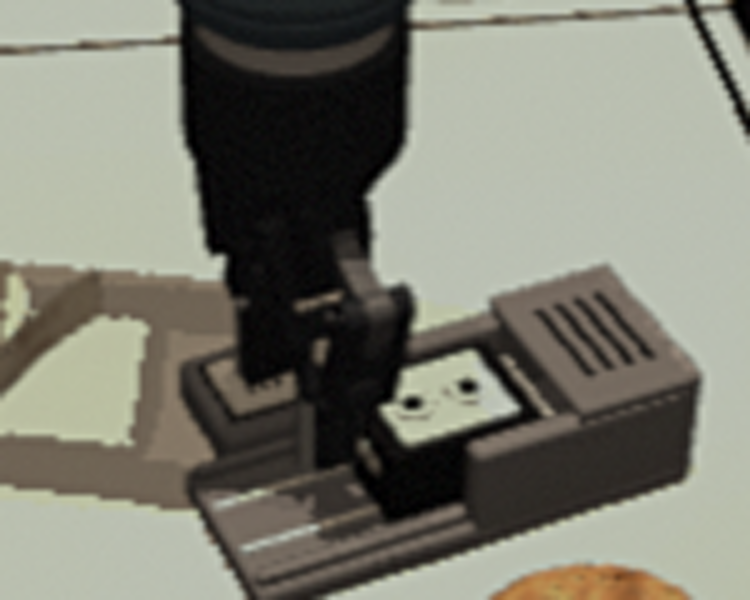

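```bash
python3 -c "
from bench import ctrl
print(ctrl.hand_in())"
```

```text
the job is handed in; nothing more can be done
None
```

The eject key is held fully down (about 24 mm, 17 N at the wrist). The cassette popped out and rests flat on the deck against the other finger. The stamp, label roll and cookie were left where they were, and the job is handed in at about 6.7 s.

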